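# Put the kitchen twine away in its box

## Task

Put the bobbin of twine away: swing the stand's guide arm aside, slide the bobbin up off the spindle, and lower it (do not drop it) upright onto the floor of the open food box. Then shut the box's lid fully and swing the guide arm back over the spindle, without shoving the other things on the worktop about.

Things in the scene. Friction and masses are not known exactly. Their poses are not given: they have to be found in the camera images.
- bobbin: bobbin of natural twine wound on a card tube, a ring 60 mm outside, bore 24 mm, 42 mm tall, 90 g nominal; starts on the spindle. Origin: centre of its underside on the bore's axis; z along the bore, up.
- stand: twine stand fixed to the worktop: dark cast base 164x88x12 mm, long along its x. Spindle 15 mm across at (-40, 0) mm, tip 82 mm high; column 15 mm across at (+50, 0) mm carrying the arm's hub, 107 mm high; small cutter at (50, 36) mm, 31 mm high. The bobbin rests on a boss, its underside 15 mm above the worktop. Origin: centre of the base on the worktop, z up.
- spindle_tip (a point): centre of the spindle's tip, 82 mm above the worktop
- pivot (a point): point on the guide arm's vertical pivot axis (top of the column), at the height of the arm's rod, 94 mm above the worktop
- eyelet (a point): centre of the guide arm's wire eyelet, 90 mm from the pivot, 94 mm above the worktop; 30 mm across outside
- guide_arm (a joint): guide arm: level steel rod 8 mm thick, 11 to 78 mm from the pivot, ending in the eyelet; underside 90 mm up. Radians, anticlockwise from above positive; 0 = along the stand's -x, eyelet over the spindle, blocking the bobbin; swings to 1.8 either way; clear of the bobbin from about 0.9. Friction (0.03 N m) keeps it where it is left; push it sideways.
- food_box: clear plastic food box with a hinged blue lid, fixed to the worktop. Origin: under its middle on the worktop, z up, front (lid's lip) towards its -x. Inner space x -40 to +44 mm, y -63 to +63 mm, floor 2 mm up, walls 2 mm thick and 52 mm high; with the lid shut 50 mm is free inside.
- food_box_lid (a joint): lid of the food box, hinged along the box's y at (50, 0, 56) mm in its frame. Radians: 0 = shut, 1.92 = fully open, leaning back. The lid is 138 mm wide and reaches 103 mm from the hinge to its lip, its top 58 mm up when shut; it swings freely: beyond about 1.57 it falls open, below that it falls shut.
- lemon: bystander: lemon, 78x55x56 mm, lying in the middle. Origin: centre of its underside.
- timer: bystander: round clockwork kitchen timer, 62 mm across, 38 mm tall. Origin: centre of its underside.
- tape_roll: bystander: flat roll of tape lying on its side face, 104 mm across, 25 mm high (a bystander, not the bobbin). Origin: centre of its underside.
- mug_a: bystander: mug standing upside down, 100 mm tall. Origin: centre of its underside.
- tin_tuna: bystander: round tin, 86 mm across, 40 mm tall. Origin: centre of its underside.
- yoghurt_pot: bystander: small pot, 72 mm across, 71 mm tall. Origin: centre of its underside.
Mind the look-alikes: they are no part of the job. Leave any blue or turquoise look-alike of the bobbin alone.

How it is judged:
By the outcome, as a careful person would: the job done as asked, in the order asked, and still so for the second after the job is handed in, with the robot touching nothing.
It also fails if it takes over 72 s, if anything falls off the work surface, if the arm or the gripper's body presses on something with over 40 N, if the wrist force passes 120 N, or if a joint passes its speed limit or range.

## Robot

A 6-joint arm with a two-finger parallel gripper is mounted at the origin on a cart in front of the work surface, level with it; the furniture and walls round the work are solid. World frame = base frame: x ahead of the robot, y to its left, z up, the work surface at z = 0. Lengths are in m, angles in rad, forces in N, time in s.
With the tool pointing down it reaches from about 0.375 to 0.9 m from the base axis. Payload 3.1 kg.
Tool frame: the origin (TCP) lies on the centre line of the jaws, within the pads' length; the fingertips stand 25 mm ahead of it and the grasp point (between the pads) lies 6 mm ahead of it (manip.tip_extent is the distance from the TCP to the fingertips, in m); z points along the fingers, y is the line along which they close (so a half turn about z gives the same grasp; the last joint's range is limited). The gripper opens to 85 mm and grips with 20 to 120 N. Pads are 22 mm wide; open, the fingers measure 114 mm over their backs; the gripper's body (76 mm by 85 mm) begins 54 mm behind the grasp point. The pads swing forward as they close: fully open they stand 13 mm farther back than shut.
Start: joints at [1.012, 0.527, 1.433, -0, 1.181, -0.178], TCP at [0.232, 0.58, 0.256] pointing down, gripper open.
Joint ranges: [-3.08, 3.08], [-0.75, 2.2], [0.22, 2.44], [-1.43, 4.57], [0, 2.65], [-2.85, 2.85]. Speed limits (rad/s): [2.79, 2.79, 3.14, 3.14, 3.14, 3.14].

## Interface

Orientations are given as a unit quaternion [x, y, z, w].
In Python, from station import readout, imaging, order, manip gives the robot as it stands.
- The arm moves only by the tool move_arm, never from a script. Its argument "rows" is a list of rows, each a list of 7 numbers: the turn, a rotation vector about the tool's x, y, z in degrees, then the shift along the tool's x, y, z in mm, then the closure, from 0 (fully open) to 1 (shut). A call has 1 to 12 rows; each row is the pose to reach, as a shift and turn from the pose commanded when the call began, along the tool's axes at that moment; what a row does not reach only later rows make up. A row lasts 1/12 s, in which the tool goes at most 41.7 mm and 7.16 degrees, less where a joint would pass 70% of its speed; a pose out of reach is approached as far as the arm can. A call with a gripper value outside its range is refused whole. The fingers move at their own pace and stop on an object; "squeeze" is the grip in N (left out, the last holds). Time passes only in rows, so rows that repeat a pose let the fingers close. It gives the time, the measured TCP pose, the force, the opening and the grip force at its end, in the units of the state.
- readout.sense(): the state, without advancing time (a new reading comes with each control period).
- imaging.snapshot(name): name is "scene" or "top"; returns a dict with "img" (400x640x3 uint8, red, green, blue), "z_map" (400x640 float32, m along the optical axis (not along the pixel's ray), 0 where there is no reading), "fovy" (degrees; the focal length in pixels is half the picture's height over the tangent of half this angle, whatever the lens; pixels are square), "cx", "cy" (the principal point, pixels), "k1" (the pictures are not rectified: a ray, as slopes to the right and down, at radius r is drawn at 1 + k1 r^2 times it, then the intrinsics apply), "rvec" (rotation vector, rad) and "tvec" (3), from world to camera coordinates, as OpenCV has them. Camera axes: x right, y down, z forward; pixel columns grow to the right and rows downward; lengths in m; the calibration is good to about 2 mm. A picture is of the moment at which its call begins.
- order.sign_off(): hands the job in; it is judged then, once.
The state is a dict: "t": time; "q": joint angles; "qd": joint speeds; "tau": joint torques, N m; "tcp_pos": TCP position; "tool_rot": TCP orientation; "force": force on the tool from outside, world axes, zero at the start; "ft_torque": the same for the moment, N m; "finger_gap": opening from 0.0 (shut) to 1.0 (fully open); "gripper_force": force on a finger pad.
Only numpy, scipy, OpenCV 4.12 (cv2) and the standard library are available. Lean on these libraries where they do the work, as an engineer would, in place of code of your own. Each camera call takes 0.05 s, during which the arm holds its last target. There are 200 camera calls.

## Working session

There is one attempt and no reset: what is moved stays moved. The work goes in short steps, Python scripts to look and compute and a tool call to move; the robot and the scene stay as the last step left them, time stands still between calls to the robot, and variables do not carry over. Pictures are saved under pics/ and viewed, at most 11 in all, crops included, and the job is handed in when it is done.

Besides the shell and the picture viewer there is one more tool, called after ">>>" as a command line: name --pt "numbers of a row" for each row, then --argument value for the rest. move_arm: Moves the arm, as the interface text tells. Its arguments: {"type":"object","properties":{"rows":{"type":"array"},"squeeze":{"type":"number"}},"required":["rows"]}

```bash
mkdir -p pics; cat > h.py <<'E'
import numpy as np, cv2, sys
from station import readout, imaging, order, manip
def snap(n,f=None):
    s=imaging.snapshot(n)
    if f: cv2.imwrite('pics/'+f,cv2.cvtColor(s['img'],cv2.COLOR_RGB2BGR))
    return s
def cam(s):
    f=200/np.tan(np.radians(s['fovy'])/2); R=cv2.Rodrigues(np.array(s['rvec'],float))[0]
    K=np.array([[f,0,s['cx']],[0,f,s['cy']],[0,0,1.]]); return K,np.array([s['k1'],0,0,0,0.]),R,np.array(s['tvec'],float).ravel()
def ray(s,uv):
    K,d,R,t=cam(s); p=cv2.undistortPoints(np.array(uv,float).reshape(-1,1,2),K,d).reshape(-1,2)
    D=np.c_[p,np.ones(len(p))]; return -R.T@t, D@R   # world dirs with unit cam depth
def plane(s,uv,z):
    o,D=ray(s,uv); return o+D*((z-o[2])/D[:,2])[:,None]
def depth(s,uv):
    o,D=ray(s,uv); uv=np.array(uv).reshape(-1,2).astype(int); zz=s['z_map'][uv[:,1],uv[:,0]]
    return o+D*zz[:,None]
def proj(s,P):
    K,d,R,t=cam(s); return cv2.projectPoints(np.array(P,float).reshape(-1,1,3),cv2.Rodrigues(R)[0],t,K,d)[0].reshape(-1,2)
def cloud(s):
    v,u=np.mgrid[0:400,0:640]; o,D=ray(s,np.c_[u.ravel(),v.ravel()])
    return (o+D*s['z_map'].ravel()[:,None]).reshape(400,640,3)
E
python3 - <<'E'
from h import *
for n in('scene','top'):
    s=snap(n,n+'1.png'); K,d,R,t=cam(s); print(n,-R.T@t,R[2],s['fovy'],s['k1'])
st=readout.sense(); print({k:np.round(v,3) for k,v in st.items()}, manip.tip_extent)
E
```

```text
scene [-0.24420372 -0.52792682  0.95858941] [ 0.62926782  0.38841763 -0.67316696] 43.18692721640035 -0.10442910098580366
top [ 0.4133699  -0.00338076  1.14411654] [ 0.17142115  0.0094034  -0.98515296] 55.021397002722836 0.008621201487446314
{'t': np.float64(0.1), 'q': array([ 1.011,  0.528,  1.434, -0.   ,  1.181, -0.178]), 'qd': array([ 0.002, -0.003, -0.002, -0.   ,  0.   ,  0.   ]), 'tau': array([-1.0000e-03, -4.4331e+01, -1.7859e+01, -0.0000e+00,  4.0000e-03,
        0.0000e+00]), 'tcp_pos': array([0.232, 0.58 , 0.255]), 'tool_rot': array([ 0.189,  0.982, -0.001, -0.   ]), 'force': array([0.378, 0.352, 0.042]), 'ft_torque': array([ 0.017, -0.073, -0.04 ]), 'gripper_force': np.float64(0.0), 'finger_gap': np.float64(1.001)} 0.025
```

View pics/scene1.png

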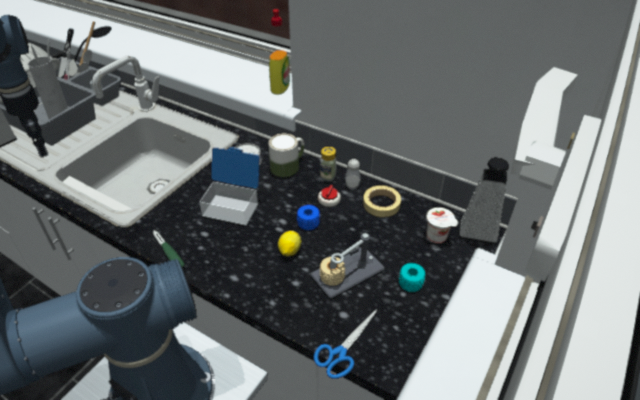

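View pics/top1.png

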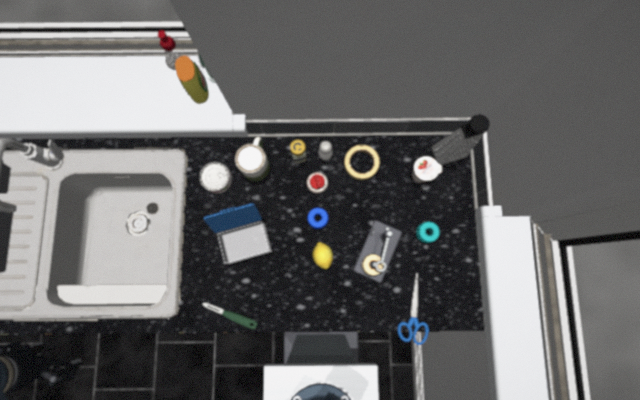

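The scene view shows the bobbin (332,270) under the guide arm, with the box at (230,195). In the top view the stand is at (378,250), the box at (245,243) and the lemon at (322,255). The blue ring (317,217) and the turquoise ring (428,232) are look-alikes.

```bash
python3 - <<'E'
from h import *
def crop(s,c,w,h,k,f):
    x,y=c; im=s['img'][y-h//2:y+h//2,x-w//2:x+w//2]
    return cv2.resize(cv2.cvtColor(im,cv2.COLOR_RGB2BGR),None,fx=k,fy=k,interpolation=cv2.INTER_CUBIC)
t=snap('top'); s=snap('scene')
a=crop(t,(378,250),80,80,5,''); b=crop(s,(345,265),80,80,5,''); c=crop(t,(240,235),80,60,5,''); d=crop(s,(230,190),80,60,5,'')
cv2.imwrite('pics/crops.png',cv2.resize(np.vstack([np.hstack([a,b]),np.hstack([c,d])]),None,fx=.85,fy=.85))
for n,q,(x0,x1,y0,y1) in (('top',t,(340,415,212,290)),('scene',s,(305,390,225,300))):
    P=cloud(q)[y0:y1,x0:x1].reshape(-1,3); P=P[np.isfinite(P).all(1)]
    print(n,'table z',np.median(P[:,2]),np.histogram(P[:,2],bins=np.arange(-.01,.12,.006)))
    for lo,hi in((.007,.02),(.05,.063),(.07,.088),(.088,.115)):
        m=P[(P[:,2]>lo)&(P[:,2]<hi)]
        if len(m)>4: print(lo,len(m),m.mean(0).round(4),[np.round(v,4) for v in cv2.minAreaRect((m[:,:2]*1000).astype(np.float32))[:2]],cv2.minAreaRect((m[:,:2]*1000).astype(np.float32))[2])
E
```

```text
top table z 0.0018478308730812687 (array([  69, 2958, 1165,  809,  302,   13,   12,    8,   13,   16,   94,
        159,    4,    0,    3,   13,    3,   85,   82,   24,    1]), array([-0.01 , -0.004,  0.002,  0.008,  0.014,  0.02 ,  0.026,  0.032,
        0.038,  0.044,  0.05 ,  0.056,  0.062,  0.068,  0.074,  0.08 ,
        0.086,  0.092,  0.098,  0.104,  0.11 ,  0.116]))
0.007 1142 [ 0.4756 -0.1683  0.0125] [array([ 452.4832, -207.7021]), array([182.3591, 165.7024])] 68.34574890136719
0.05 253 [ 0.4292 -0.1446  0.0564] [array([ 450.1084, -164.6542]), array([ 55.2633, 111.687 ])] 49.42866134643555
0.07 16 [ 0.4348 -0.1484  0.0811] [array([ 469.0236, -159.634 ]), array([ 6.5344, 95.2012])] 71.0885238647461
0.088 195 [ 0.4656 -0.1739  0.0991] [array([ 465.5077, -172.2076]), array([ 28.3134, 114.0828])] 76.47293853759766
scene table z 0.0024101367250388694 (array([  20, 2889, 1179,  945,  376,   61,   59,   54,   53,   58,  138,
        206,   14,   25,   21,   13,    8,  107,   97,   30,    0]), array([-0.01 , -0.004,  0.002,  0.008,  0.014,  0.02 ,  0.026,  0.032,
        0.038,  0.044,  0.05 ,  0.056,  0.062,  0.068,  0.074,  0.08 ,
        0.086,  0.092,  0.098,  0.104,  0.11 ,  0.116]))
0.007 1353 [ 0.4668 -0.1767  0.0127] [array([ 491.9536, -142.0688]), array([237.5819, 200.5793])] 28.816804885864258
0.05 347 [ 0.4269 -0.1552  0.0563] [array([ 449.7815, -172.193 ]), array([ 57.4568, 120.9941])] 46.58102035522461
0.07 49 [ 0.4705 -0.1747  0.0771] [array([ 467.3392, -171.2778]), array([ 13.2554, 103.9627])] 64.43775939941406
0.088 242 [ 0.4658 -0.178   0.0987] [array([ 462.4927, -177.6235]), array([ 28.7296, 112.519 ])] 71.62471771240234
```

View pics/crops.png

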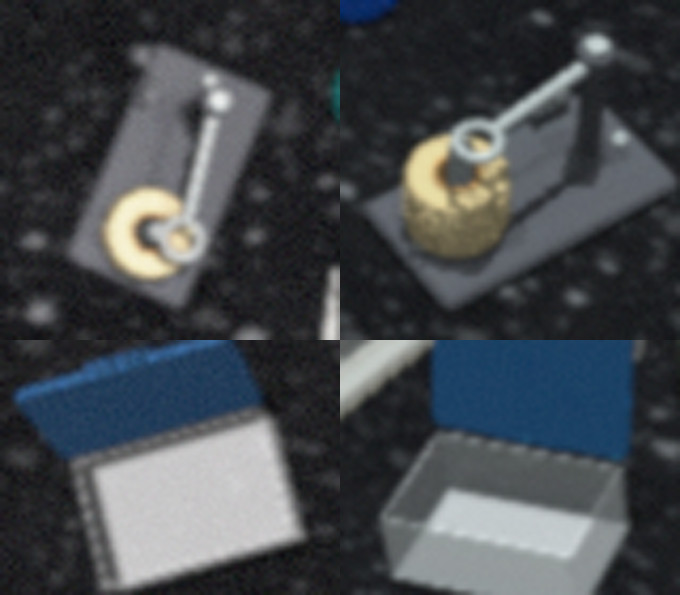

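```bash
cat >> h.py <<'E'
def tri(s1,uv1,s2,uv2):
    o1,d1=ray(s1,[uv1]); o2,d2=ray(s2,[uv2]); d1=d1[0];d2=d2[0]
    A=np.c_[d1,-d2]; l=np.linalg.lstsq(A,o2-o1,rcond=None)[0]
    a=o1+l[0]*d1;b=o2+l[1]*d2; return (a+b)/2,np.linalg.norm(a-b)
E
python3 - <<'E'
from h import *
np.set_printoptions(precision=4,suppress=True)
t=snap('top'); s=snap('scene')
k=4.25
T=lambda u,v:(338+u/k-.5,210+v/k-.5); S=lambda u,v:(305+(u-340)/k-.5,225+v/k-.5)
TB=lambda u,v:(200+u/k-.5,205+(v-340)/k-.5); SB=lambda u,v:(190+(u-340)/k-.5,160+(v-340)/k-.5)
print('base',plane(t,[T(160,42),T(272,92),T(180,308),T(68,258)],.012))
print('baseS',plane(s,[S(360,205),S(448,305),S(675,180)],.012))
for n,a,b in(('eye',T(182,240),S(478,139)),('hub',T(218,100),S(596,45))): print(n,*tri(t,a,s,b))
for n,a,b in(('BL',TB(75,465),SB(437,430)),('BR',TB(265,412),SB(625,457)),('FR',TB(303,540),SB(628,525)),('FL',TB(100,590),SB(383,518))): print(n,*tri(t,a,s,b))
# colour: bobbin top ring
for n,q,(x0,x1,y0,y1) in (('top',t,(340,415,212,290)),('scene',s,(305,390,225,300))):
    h=cv2.cvtColor(q['img'],cv2.COLOR_RGB2HSV).astype(int); C=cloud(q)
    m=np.zeros((400,640),bool); m[y0:y1,x0:x1]=1
    b=m&(h[...,0]>10)&(h[...,0]<32)&(h[...,1]>60)&(h[...,2]>100)
    P=C[b]; P=P[(P[:,2]>.05)&(P[:,2]<.065)]; print(n,'bob',len(P),P.mean(0),np.median(P[:,2]),cv2.minEnclosingCircle((P[:,:2]*1000).astype(np.float32)))
    bl=(h[...,0]>95)&(h[...,0]<118)&(h[...,1]>120); bl[:,:190]=0; bl[:,265:]=0; bl[:140]=0; bl[265:]=0
    P=C[bl]; r=cv2.minAreaRect((P[:,:2]*1000).astype(np.float32)); print('lid',len(P),P.mean(0),r,np.percentile(P[:,2],[1,50,99]))
# obstacles: heights map clusters
C=cloud(t).reshape(-1,3); C=C[(C[:,2]>.015)&(C[:,2]<.3)&(C[:,0]>.25)&(C[:,0]<.85)&(abs(C[:,1])<.5)]
g=np.zeros((120,200),np.uint8); np.maximum.at(g,(((C[:,0]-.25)*200).astype(int),((C[:,1]+.5)*200).astype(int)),np.clip(C[:,2]*1000,0,255).astype(np.uint8))
n,l,st,ce=cv2.connectedComponentsWithStats((g>15).astype(np.uint8))
for i in range(1,n):
    if st[i,4]>8: print('obj x %.3f..%.3f y %.3f..%.3f h %d'%(.25+st[i,1]/200,.25+(st[i,1]+st[i,3])/200,-.5+st[i,0]/200,-.5+(st[i,0]+st[i,2])/200,np.percentile(g[l==i],90)))
E
```

```text
base [[ 0.5607 -0.1651  0.012 ]
 [ 0.5251 -0.2414  0.012 ]
 [ 0.3788 -0.1725  0.012 ]
 [ 0.4127 -0.0974  0.012 ]]
baseS [[ 0.4116 -0.096   0.012 ]
 [ 0.3774 -0.1746  0.012 ]
 [ 0.5221 -0.2404  0.012 ]]
eye [ 0.4239 -0.1632  0.0966] 0.0013662304338819548
hub [ 0.5113 -0.1877  0.1047] 0.0007323970364804459
BL [0.5171 0.2911 0.0566] 0.00034218430008073315
BR [0.5511 0.1623 0.0663] 0.001623916893604394
FR [0.4747 0.1204 0.0868] 0.033292192104259946
FL [0.4361 0.2709 0.0509] 0.004689372997601843
top bob 62 [ 0.4255 -0.1466  0.0569] 0.05677064727571102 ((429.1264953613281, -146.35903930664062), 28.050832748413086)
lid 1001 [0.558  0.237  0.1078] ((493.4915771484375, 175.341064453125), (330.00439453125, 211.04733276367188), 33.2530403137207) [-0.0014  0.1108  0.1552]
scene bob 286 [ 0.4199 -0.152   0.0562] 0.05647737579671175 ((424.8064880371094, -149.2518768310547), 29.862947463989258)
lid 1575 [0.5529 0.2326 0.1032] ((193.87350463867188, -67.244384765625), (1265.013671875, 146.22665405273438), 40.67769241333008) [0.0006 0.1028 0.1517]
obj x 0.250..0.850 y -0.500..0.500 h 255
obj x 0.250..0.300 y 0.180..0.275 h 20
obj x 0.395..0.520 y -0.200..-0.110 h 102
obj x 0.415..0.495 y -0.035..0.020 h 56
obj x 0.435..0.590 y 0.145..0.305 h 149
obj x 0.490..0.550 y -0.340..-0.280 h 45
obj x 0.510..0.545 y -0.160..-0.145 h 32
obj x 0.535..0.595 y -0.025..0.035 h 45
obj x 0.645..0.705 y -0.025..0.040 h 37
obj x 0.645..0.735 y 0.265..0.355 h 42
obj x 0.660..0.735 y -0.350..-0.270 h 73
obj x 0.680..0.790 y -0.180..-0.075 h 28
obj x 0.680..0.800 y 0.150..0.240 h 102
obj x 0.725..0.795 y -0.450..-0.340 h 241
obj x 0.735..0.785 y 0.040..0.085 h 100
obj x 0.740..0.785 y -0.040..0.005 h 92
```

```bash
python3 - <<'E'
from h import *
np.set_printoptions(precision=4,suppress=True)
t=snap('top'); s=snap('scene')
C=cloud(t)
# lid: blue points, plane fit ; floor: white pixels
for n,q,(x0,x1,y0,y1) in(('top',t,(195,290,190,275)),('scene',s,(185,275,135,235))):
    C=cloud(q)[y0:y1,x0:x1]; h=cv2.cvtColor(q['img'],cv2.COLOR_RGB2HSV).astype(int)[y0:y1,x0:x1]
    bl=(h[...,0]>95)&(h[...,0]<118)&(h[...,1]>120)&(C[...,2]>.058)&(C[...,2]<.17)
    P=C[bl]; c=P.mean(0); nrm=np.linalg.svd(P-c,full_matrices=False)[2][2]; nrm*=np.sign(nrm[0]); print(n,'lid',len(P),c,'n',nrm,'yaw',np.degrees(np.arctan2(nrm[1],nrm[0])),'tilt',np.degrees(np.arcsin(nrm[2])))
    e=np.array([-nrm[1],nrm[0]])/np.hypot(*nrm[:2]); w=P[:,:2]@e; print(' lat extent',np.percentile(w,[1,99]),'e',e, 'zmax',np.percentile(P[:,2],99), P[P[:,2]>.14].mean(0))
    wh=(h[...,1]<40)&(h[...,2]>165)
    nn,l,st,ce=cv2.connectedComponentsWithStats(wh.astype(np.uint8)); i=1+np.argmax(st[1:,4]); 
    v,u=np.where(l==i); print(' floor z',np.percentile(C[l==i][:,2],[5,50,95]))
    X=plane(q,np.c_[u+x0,v+y0],.002); print(' floor rect',cv2.minAreaRect((X[:,:2]*1000).astype(np.float32)))
    m=(C[...,2]>.048)&(C[...,2]<.06)&~bl; P=C[m]; print(' rim',len(P),cv2.minAreaRect((P[:,:2]*1000).astype(np.float32)))
E
```

```text
top lid 936 [0.556  0.236  0.1124] n [ 0.9076  0.2541 -0.3343] yaw 15.644084341972048 tilt -19.528208441246704
 lat extent [0.0101 0.1444] e [-0.2697  0.963 ] zmax 0.15505223582752276 [0.5682 0.2399 0.1471]
 floor z [-0.0006  0.0033  0.048 ]
 floor rect ((495.2103271484375, 219.9945068359375), (83.4524917602539, 124.04151916503906), 15.620377540588379)
 rim 148 ((495.8039245605469, 219.77755737304688), (90.49676513671875, 131.04786682128906), 15.651846885681152)
scene lid 1513 [0.5532 0.2325 0.1044] n [ 0.9126  0.2501 -0.3235] yaw 15.325506174720799 tilt -18.873318255761532
 lat extent [0.0123 0.1464] e [-0.2643  0.9644] zmax 0.1510073541496848 [0.5665 0.236  0.1452]
 floor z [0.001  0.0056 0.0103]
 floor rect ((656.2708129882812, 430.5062561035156), (218.99520874023438, 132.17779541015625), 31.109378814697266)
 rim 254 ((565.9073486328125, 236.06378173828125), (244.02781677246094, 132.14918518066406), 14.548287391662598)
```

>>> move_arm --pt "0 0 -7 0 0 0 0" --pt "0 0 -14 0 0 0 0" --pt "0 0 -21 0 0 0 0" --pt "0 0 -28 0 0 0 0.5" --pt "0 0 -36.6 0 0 0 1" --pt "0 0 -36.6 0 0 0 1"

```text
t: 0.9
tcp_pos: [0.2322, 0.5802, 0.2563]
tool_rot: [-0.131, 0.991, -0.0, -0.0]
force: [1.4, 0.6, -0.3]
finger_gap: 0.605
gripper_force: 0.0
```

>>> move_arm --pt "0 0 0 -3 -40 0 1" --pt "0 0 0 -5 -80 0 1" --pt "0 0 0 -8 -120 0 1" --pt "0 0 0 -10 -160 0 1" --pt "0 0 0 -13 -200 0 1" --pt "0 0 0 -16 -240 0 1" --pt "0 0 0 -18 -280 0 1" --pt "0 0 0 -21 -320 0 1" --pt "0 0 0 -23 -360 0 1" --pt "0 0 0 -26 -400 0 1" --pt "0 0 0 -29 -440 0 1" --pt "0 0 0 -31 -480 0 1"

```text
t: 1.9
tcp_pos: [0.3852, 0.1222, 0.2567]
tool_rot: [-0.129, 0.992, -0.0, 0.001]
force: [1.1, 0.3, 0.1]
finger_gap: -0.001
gripper_force: 0.0
```

>>> move_arm --pt "0 0 0 -3 -40 10 1" --pt "0 0 0 -5 -80 20 1" --pt "0 0 0 -8 -120 30 1" --pt "0 0 0 -10 -160 50 1" --pt "0 0 0 -13 -200 70 1" --pt "0 0 0 -16 -240 85 1" --pt "0 0 0 -18 -284 100 1" --pt "0 0 0 -18 -284 100 1" --pt "0 0 0 -18 -284 100 1"

```text
t: 2.65
tcp_pos: [0.476, -0.1496, 0.1553]
tool_rot: [-0.127, 0.992, -0.001, 0.0]
force: [1.2, 1.6, -0.1]
finger_gap: -0.002
gripper_force: 0.0
```

>>> move_arm --pt "0 0 0 0 0 25 1" --pt "0 0 0 0 0 49 1" --pt "0 0 0 4 -5 49 1" --pt "0 0 0 13 -15 49 1" --pt "0 0 0 20 -26 49 1" --pt "0 0 0 24 -38 49 1" --pt "0 0 0 24 -51 49 1" --pt "0 0 0 22 -62 49 1" --pt "0 0 0 22 -62 49 1" --pt "0 0 0 24 -50 20 1" --pt "0 0 0 24 -30 -20 1" --pt "0 0 0 20 40 -45 1"

```text
t: 3.65
tcp_pos: [0.4556, -0.1486, 0.1922]
tool_rot: [-0.127, 0.992, -0.004, 0.004]
force: [2.3, 0.4, 0.8]
finger_gap: 0.001
gripper_force: 0.0
```

>>> move_arm --pt "0 0 0 0 40 -10 1" --pt "0 0 0 0 80 -20 0.5" --pt "0 0 0 0 120 -20 0" --pt "0 0 0 0 120 -20 0"

```text
t: 3.98
tcp_pos: [0.417, -0.0225, 0.2093]
tool_rot: [-0.132, 0.991, 0.001, -0.002]
force: [-1.7, 0.3, -0.1]
finger_gap: 0.416
gripper_force: 0.0
```

```bash
python3 - <<'E'
from h import *
np.set_printoptions(precision=4,suppress=True)
t=snap('top'); s=snap('scene')
a=t['img'][210:290,338:418]; b=s['img'][225:305,305:385]
cv2.imwrite('pics/c2.png',cv2.resize(cv2.cvtColor(np.hstack([a,b]),cv2.COLOR_RGB2BGR),None,fx=5,fy=5,interpolation=cv2.INTER_CUBIC))
for n,q,(x0,x1,y0,y1) in (('top',t,(340,415,212,290)),('scene',s,(305,390,225,300))):
    C=cloud(q)[y0:y1,x0:x1]; h=cv2.cvtColor(q['img'],cv2.COLOR_RGB2HSV).astype(int)[y0:y1,x0:x1]
    b=(h[...,0]>10)&(h[...,0]<32)&(h[...,1]>60)&(h[...,2]>100)
    P=C[b&(C[...,2]>.05)&(C[...,2]<.065)]; print(n,len(P),np.median(P[:,2]),cv2.minEnclosingCircle((P[:,:2]*1000).astype(np.float32)),cv2.fitEllipse(cv2.convexHull((P[:,:2]*1000).astype(np.float32))))
    P=C[(C[...,2]>.066)&(C[...,2]<.12)]; print(n,len(P)); 
    P2=P[P[:,0]<.447]; print('spindle',len(P2),P2.mean(0) if len(P2) else '')
    P3=P[P[:,2]>.088]; print('arm', cv2.minAreaRect((P3[:,:2]*1000).astype(np.float32)))
E
```

```text
top 29 0.05662341304010443 ((422.373291015625, -146.98692321777344), 20.91231918334961) ((422.27386474609375, -151.13589477539062), (21.990798950195312, 45.53038787841797), 86.33150482177734)
top 174
spindle 24 [ 0.4286 -0.1484  0.0805]
arm ((485.3237609863281, -218.68252563476562), (99.87799835205078, 21.28814125061035), 52.62916946411133)
scene 310 0.05657618620182214 ((426.1686706542969, -150.34423828125), 29.693981170654297) ((426.0984191894531, -150.31329345703125), (56.274169921875, 58.97431182861328), 124.78388977050781)
scene 323
spindle 55 [ 0.4276 -0.1693  0.08  ]
arm ((483.4944152832031, -229.51275634765625), (113.73818969726562, 28.167919158935547), 53.91059494018555)
```

View pics/c2.png

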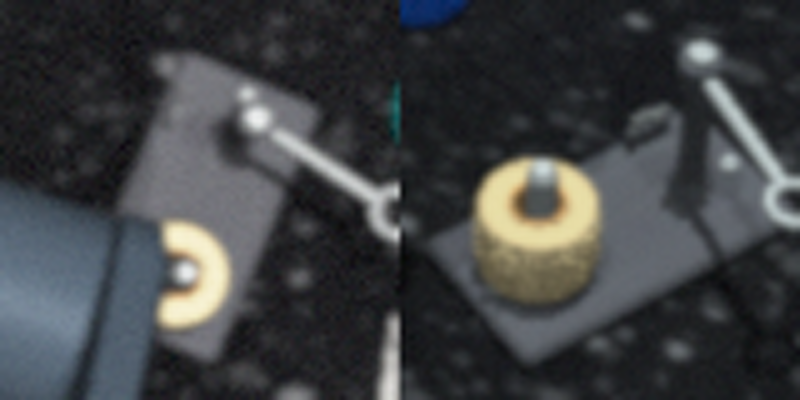

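Guide arm is now clear (eyelet off to the right at (385,210) in left crop); spindle tip at (185,272) in the left crop and (542,165) in the right crop.

```bash
python3 - <<'E'
from h import *
np.set_printoptions(precision=4,suppress=True)
t=snap('top'); s=snap('scene')
print(tri(t,(338+185/5-.5,210+272/5-.5),s,(305+142/5-.5,225+165/5-.5)))
print(plane(t,[(374.5,263.9)],.082),plane(s,[(332.9,257.5)],.082))
print('hub',plane(t,[(338+257/5-.5,210+118/5-.5)],.107),plane(s,[(305+300/5-.5,225+52/5-.5)],.107))
# bobbin top: yellow bright ellipse in scene
print('bob',plane(s,[(305+138/5-.5,225+203/5-.5)],.057))
st=readout.sense(); print(st['tcp_pos'],st['tool_rot'],st['finger_gap'])
E
```

```text
(array([ 0.4296, -0.1496,  0.082 ]), np.float64(0.0010428917327597101))
[[ 0.4293 -0.1492  0.082 ]] [[ 0.4299 -0.15    0.082 ]]
hub [[ 0.5107 -0.1873  0.107 ]] [[ 0.5098 -0.1882  0.107 ]]
bob [[ 0.4279 -0.1496  0.057 ]]
[ 0.4222 -0.0292  0.209 ] [-0.1288  0.9917 -0.0008  0.001 ] 0.7637158024565047
```

>>> move_arm --pt "0 0 0 8 -40 0 0" --pt "0 0 0 16 -80 0 0" --pt "0 0 0 24 -118 0 0" --pt "0 0 0 24 -118 0 0" --pt "0 0 0 24 -118 40 0" --pt "0 0 0 24 -118 80 0" --pt "0 0 0 24 -118 100 0" --pt "0 0 0 24 -118 100 0"

```text
t: 4.85
tcp_pos: [0.4259, -0.1492, 0.1049]
tool_rot: [-0.127, 0.992, 0.003, -0.003]
force: [-0.6, 0.3, 0.8]
finger_gap: 0.997
gripper_force: 0.0
```

>>> move_arm --pt "0 0 0 -3 0 20 0" --pt "0 0 0 -3 0 40 0" --pt "0 0 0 -3 0 57 0" --pt "0 0 0 -3 0 57 0" --pt "0 0 0 -3 0 57 0" --pt "0 0 0 -3 0 57 0"

```text
t: 5.35
tcp_pos: [0.4316, -0.1488, 0.0527]
tool_rot: [-0.128, 0.992, -0.001, 0.001]
force: [-0.7, -0.3, 0.6]
finger_gap: 0.998
gripper_force: 0.0
```

>>> move_arm --pt "0 0 0 2 0 4 0" --pt "0 0 0 2 0 4 0.6" --pt "0 0 0 2 0 4 0.6" --pt "0 0 0 2 0 4 0.6" --pt "0 0 0 2 0 4 0.6" --pt "0 0 0 2 0 4 0.6" --pt "0 0 0 2 0 4 0.6" --squeeze 30

```text
t: 5.93
tcp_pos: [0.4291, -0.1486, 0.0486]
tool_rot: [-0.129, 0.992, -0.001, 0.001]
force: [-0.3, -1.1, 5.8]
finger_gap: 0.708
gripper_force: 31.2
```

>>> move_arm --pt "0 0 0 0 0 -15 0.6" --pt "0 0 0 0 0 -35 0.6" --pt "0 0 0 0 0 -60 0.6" --pt "0 0 0 0 0 -88 0.6" --pt "0 0 0 0 0 -96 0.6" --pt "0 0 0 0 0 -96 0.6" --pt "0 0 0 0 0 -96 0.6"

```text
t: 6.52
tcp_pos: [0.4287, -0.1482, 0.1438]
tool_rot: [-0.129, 0.992, -0.0, 0.0]
force: [-0.2, -0.8, -1.5]
finger_gap: 0.698
gripper_force: 33.0
```

>>> move_arm --pt "0 0 0 -6 20 0 0.6" --pt "0 0 0 -18 50 0 0.6" --pt "0 0 0 -36 86 0 0.6" --pt "0 0 0 -54 122 0 0.6" --pt "0 0 0 -73 158 0 0.6" --pt "0 0 0 -92 194 0 0.6" --pt "0 0 0 -110 230 0 0.6" --pt "0 0 0 -128 266 0 0.6" --pt "0 0 0 -144 302 0 0.6" --pt "0 0 0 -154 330 0 0.6" --pt "0 0 0 -157 339 0 0.6" --pt "0 0 0 -157 339 0 0.6"

```text
t: 7.52
tcp_pos: [0.493, 0.2216, 0.1417]
tool_rot: [-0.131, 0.991, -0.0, -0.001]
force: [-0.2, -0.2, -0.4]
finger_gap: 0.703
gripper_force: 33.0
```

```bash
python3 - <<'E'
from h import *
np.set_printoptions(precision=4,suppress=True)
t=snap('top','top3.png'); s=snap('scene')
b=s['img'][140:240,180:280]; a=t['img'][185:285,190:290]
cv2.imwrite('pics/c3.png',cv2.resize(cv2.cvtColor(np.hstack([a,b]),cv2.COLOR_RGB2BGR),None,fx=4,fy=4,interpolation=cv2.INTER_CUBIC))
C=cloud(s)[140:240,180:280]; h=cv2.cvtColor(s['img'],cv2.COLOR_RGB2HSV).astype(int)[140:240,180:280]
b=(h[...,0]>10)&(h[...,0]<32)&(h[...,1]>60)&(h[...,2]>60); P=C[b&(C[...,2]>.05)]; print(len(P),np.percentile(P,[2,50,98],axis=0))
print(readout.sense()['tcp_pos'])
E
```

```text
391 [[0.4614 0.1902 0.1155]
 [0.4765 0.2112 0.1447]
 [0.5078 0.2416 0.1531]]
[0.4928 0.2188 0.1421]
```

View pics/c3.png

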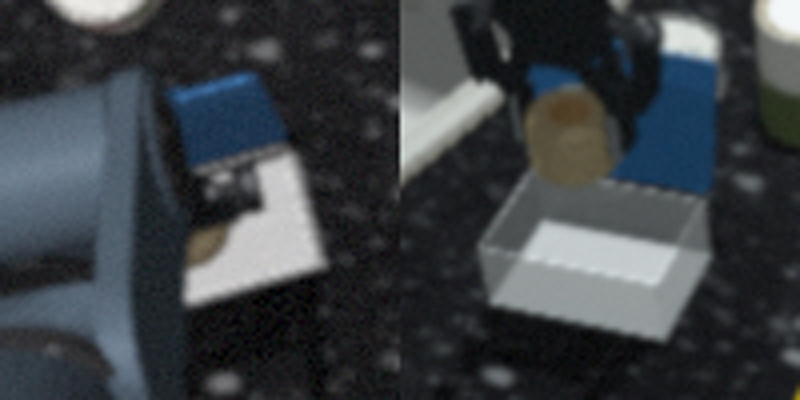

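>>> move_arm --pt "0 0 0 -1 1 25 0.6" --pt "0 0 0 -1 1 55 0.6" --pt "0 0 0 -1 1 80 0.6" --pt "0 0 0 -1 1 95 0.6" --pt "0 0 0 -1 1 100 0.6" --pt "0 0 0 -1 1 102 0.6" --pt "0 0 0 -1 1 102 0.6" --pt "0 0 0 -1 1 102 0.6"

```text
t: 8.28
tcp_pos: [0.4956, 0.2201, 0.0425]
tool_rot: [-0.128, 0.992, 0.0, 0.001]
force: [-0.2, 0.4, -0.4]
finger_gap: 0.704
gripper_force: 33.0
```

>>> move_arm --pt "0 0 0 0 0 1 0.6" --pt "0 0 0 0 0 2 0.6" --pt "0 0 0 0 0 3 0.6" --pt "0 0 0 0 0 3 0.6"

```text
t: 8.62
tcp_pos: [0.495, 0.2209, 0.039]
tool_rot: [-0.129, 0.992, 0.0, 0.0]
force: [0.7, -0.5, -1.2]
finger_gap: 0.704
gripper_force: 33.0
```

>>> move_arm --pt "0 0 0 0 0 1 0.6" --pt "0 0 0 0 0 2 0.6" --pt "0 0 0 0 0 2 0.6"

```text
t: 8.87
tcp_pos: [0.4947, 0.2208, 0.0365]
tool_rot: [-0.129, 0.992, -0.0, -0.0]
force: [-0.7, -0.7, -1.4]
finger_gap: 0.702
gripper_force: 33.0
```

>>> move_arm --pt "0 0 0 0 0 1 0.6" --pt "0 0 0 0 0 1 0.6"

```text
t: 9.03
tcp_pos: [0.4948, 0.2208, 0.0358]
tool_rot: [-0.129, 0.992, 0.0, 0.0]
force: [-0.4, 0.5, 0.7]
finger_gap: 0.705
gripper_force: 33.1
```

>>> move_arm --pt "0 0 0 0 0 1 0.6" --pt "0 0 0 0 0 1 0.6"

```text
t: 9.2
tcp_pos: [0.4948, 0.2208, 0.0357]
tool_rot: [-0.129, 0.992, -0.0, 0.0]
force: [-1.4, -1.1, 7.2]
finger_gap: 0.708
gripper_force: 33.7
```

>>> move_arm --pt "0 0 0 0 0 0 0.15" --pt "0 0 0 0 0 0 0.13" --pt "0 0 0 0 0 0 0.13" --pt "0 0 0 0 0 0 0.13" --pt "0 0 0 0 0 -15 0.13" --pt "0 0 0 0 0 -40 0.13" --pt "0 0 0 0 0 -75 0.13" --pt "0 0 0 0 0 -115 0.13" --pt "0 0 0 0 0 -155 1" --pt "0 0 0 0 0 -195 1" --pt "0 0 0 0 0 -210 1" --pt "0 0 0 0 0 -210 1"

```text
t: 10.2
tcp_pos: [0.4974, 0.2214, 0.2494]
tool_rot: [-0.129, 0.992, 0.0, 0.005]
force: [0.3, -0.8, -0.2]
finger_gap: 0.305
gripper_force: 0.0
```

>>> move_arm --pt "0 0 0 -30 0 0 1" --pt "0 0 0 -70 0 0 1" --pt "0 0 0 -105 0 0 1" --pt "0 0 0 -123 0 0 1" --pt "0 0 0 -123 0 0 1" --pt "0 0 0 -123 0 40 1" --pt "0 0 0 -123 0 80 1" --pt "0 0 0 -123 0 101 1" --pt "0 0 0 -123 0 101 1"

```text
t: 10.95
tcp_pos: [0.6076, 0.2507, 0.1362]
tool_rot: [-0.129, 0.992, -0.001, -0.008]
force: [-1.3, -0.1, 0.3]
finger_gap: -0.001
gripper_force: 0.0
```

```bash
python3 - <<'E'
from h import *
np.set_printoptions(precision=4,suppress=True)
s=snap('scene'); t=snap('top')
b=s['img'][130:230,180:280]; a=t['img'][185:285,190:290]
cv2.imwrite('pics/c4.png',cv2.resize(cv2.cvtColor(np.hstack([a,b]),cv2.COLOR_RGB2BGR),None,fx=4,fy=4,interpolation=cv2.INTER_CUBIC))
C=cloud(s)[140:240,180:280]; h=cv2.cvtColor(s['img'],cv2.COLOR_RGB2HSV).astype(int)[140:240,180:280]
b=(h[...,0]>10)&(h[...,0]<32)&(h[...,1]>60)&(h[...,2]>60); P=C[b]; print(len(P),np.percentile(P,[2,50,98],axis=0))
st=readout.sense();print(st['tcp_pos'],st['force'])
E
```

```text
263 [[0.4671 0.1912 0.0214]
 [0.494  0.2177 0.043 ]
 [0.5202 0.2426 0.0475]]
[0.6122 0.2518 0.1422] [0.9662 0.6279 0.2872]
```

View pics/c4.png

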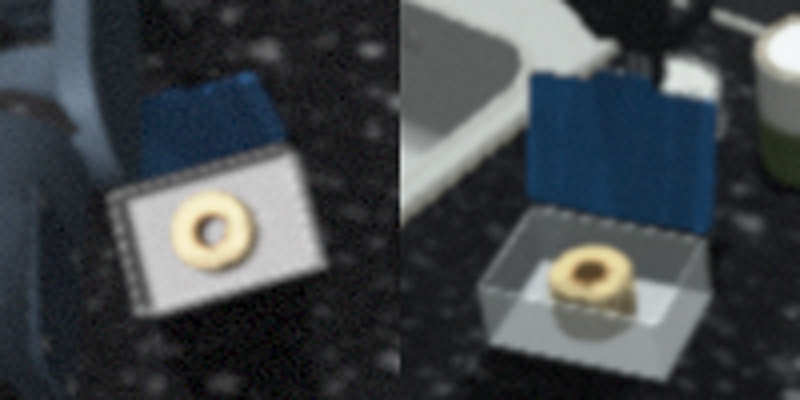

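The bobbin stands upright in the middle of the box, at (212,230) in the left crop. The lid is still open, with the gripper behind it.

>>> move_arm --pt "0 0 0 12 0 0 1" --pt "0 0 0 24 0 0 1" --pt "0 0 0 35 0 0 1" --pt "0 0 0 45 0 0 1" --pt "0 0 0 54 0 0 1" --pt "0 0 0 62 0 0 1" --pt "0 0 0 70 0 0 1" --pt "0 0 0 78 0 0 1" --pt "0 0 0 86 0 0 1" --pt "0 0 0 92 0 0 1" --pt "0 0 0 92 0 0 1" --pt "0 0 0 92 0 0 1"

```text
t: 12.05
tcp_pos: [0.524, 0.2285, 0.1434]
tool_rot: [-0.129, 0.992, -0.0, -0.001]
force: [0.3, -0.3, -0.7]
finger_gap: -0.002
gripper_force: 0.0
```

>>> move_arm --pt "0 0 0 10 0 -10 1" --pt "0 0 0 30 0 -10 1" --pt "0 0 0 55 0 -10 1" --pt "0 0 0 60 0 10 1" --pt "0 0 0 60 0 30 1" --pt "0 0 0 60 0 45 1" --pt "0 0 0 60 0 45 1"

```text
t: 12.63
tcp_pos: [0.4652, 0.2129, 0.0963]
tool_rot: [-0.129, 0.992, -0.0, -0.003]
force: [0.5, 0.1, 1.1]
finger_gap: -0.001
gripper_force: 0.0
```

```bash
python3 - <<'E'
from h import *
np.set_printoptions(precision=4,suppress=True)
for n,(x0,x1,y0,y1) in(('top',(190,290,185,285)),('scene',(180,280,130,240))):
    q=snap(n); C=cloud(q)[y0:y1,x0:x1]; h=cv2.cvtColor(q['img'],cv2.COLOR_RGB2HSV).astype(int)[y0:y1,x0:x1]
    bl=(h[...,0]>95)&(h[...,0]<118)&(h[...,1]>150)&(C[...,2]>.03)&(C[...,2]<.2); P=C[bl]; c=P.mean(0); v=np.linalg.svd(P-c,full_matrices=False)[2][2]; print(n,len(P),c,v,np.percentile(P[:,2],[2,50,98]))
st=readout.sense();print(st['tcp_pos'],st['force'])
E
```

```text
top 497 [0.5118 0.1829 0.066 ] [ 0.1848 -0.0019  0.9828] [0.058  0.0653 0.0737]
scene 830 [0.4878 0.2042 0.0688] [-0.1794 -0.0618 -0.9818] [0.059  0.068  0.1154]
[0.4669 0.2134 0.0983] [ 0.6006  0.4657 -0.1182]
```

The lid is about 0.18 rad short of shut, so I'll press it gently near the lip.

>>> move_arm --pt "0 0 0 0 0 3 1" --pt "0 0 0 0 0 6 1" --pt "0 0 0 0 0 8 1" --pt "0 0 0 0 0 8 1"

```text
t: 13.07
tcp_pos: [0.4669, 0.2134, 0.0907]
tool_rot: [-0.129, 0.992, 0.0, 0.0]
force: [-0.1, -0.5, -0.3]
finger_gap: 0.002
gripper_force: 0.0
```

>>> move_arm --pt "0 0 0 0 0 2 1" --pt "0 0 0 0 0 4 1" --pt "0 0 0 0 0 4 1"

```text
t: 13.32
tcp_pos: [0.4666, 0.2133, 0.0864]
tool_rot: [-0.129, 0.992, -0.0, -0.0]
force: [0.7, -0.3, -0.4]
finger_gap: 0.002
gripper_force: 0.0
```

```bash
cat > lid.py <<'E'
from h import *
np.set_printoptions(precision=4,suppress=True)
R=[]
for n,(x0,x1,y0,y1) in(('top',(190,290,185,285)),('scene',(180,280,130,240))):
    q=snap(n); C=cloud(q)[y0:y1,x0:x1]; h=cv2.cvtColor(q['img'],cv2.COLOR_RGB2HSV).astype(int)[y0:y1,x0:x1]
    bl=(h[...,0]>95)&(h[...,0]<118)&(h[...,1]>150)&(C[...,2]>.03)&(C[...,2]<.085); P=C[bl]; c=P.mean(0)
    u=(P[:,:2]-[.4933,.2195])@[.9636,.2672]; 
    print(n,len(P),[(a,np.median(P[(u>a)&(u<a+.015)][:,2]).round(4),((u>a)&(u<a+.015)).sum()) for a in np.arange(-.06,.06,.015).round(3)])
    R.append(cv2.resize(q['img'][y0:y0+100,x0:x1],None,fx=4,fy=4,interpolation=cv2.INTER_CUBIC))
if len(sys.argv)>1: cv2.imwrite('pics/'+sys.argv[1],cv2.cvtColor(np.hstack(R),cv2.COLOR_RGB2BGR))
E
python3 lid.py c5.png
```

```text
top 507 [(np.float64(-0.06), np.float64(0.0589), np.int64(14)), (np.float64(-0.045), np.float64(0.0598), np.int64(74)), (np.float64(-0.03), np.float64(0.0603), np.int64(35)), (np.float64(-0.015), np.float64(0.0606), np.int64(45)), (np.float64(0.0), np.float64(0.061), np.int64(103)), (np.float64(0.015), np.float64(0.061), np.int64(100)), (np.float64(0.03), np.float64(0.06), np.int64(101)), (np.float64(0.045), np.float64(0.059), np.int64(35))]
scene 869 [(np.float64(-0.06), np.float64(0.0601), np.int64(66)), (np.float64(-0.045), np.float64(0.0598), np.int64(195)), (np.float64(-0.03), np.float64(0.0606), np.int64(158)), (np.float64(-0.015), np.float64(0.0606), np.int64(137)), (np.float64(0.0), np.float64(0.0606), np.int64(130)), (np.float64(0.015), np.float64(0.0609), np.int64(85)), (np.float64(0.03), np.float64(0.0599), np.int64(79)), (np.float64(0.045), np.float64(0.0584), np.int64(19))]
```

View pics/c5.png

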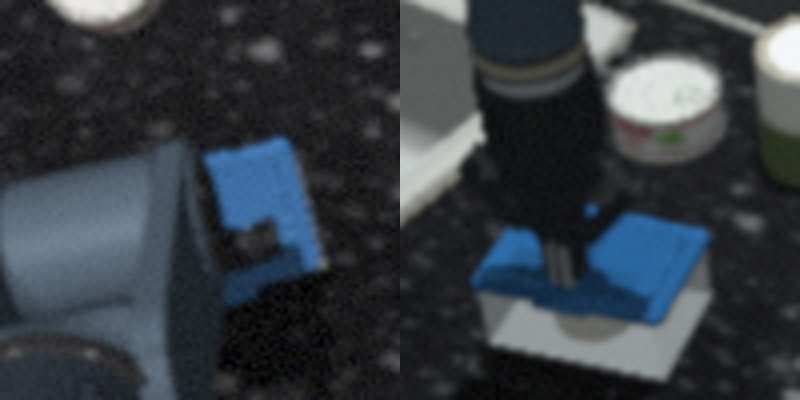

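The lid now lies flat at about 60 mm over its whole depth, so it is shut. Next I swing the guide arm back.

>>> move_arm --pt "0 0 0 0 0 -30 1" --pt "0 0 0 0 0 -65 1" --pt "0 0 0 4 -25 -95 1" --pt "0 0 0 10 -62 -100 1" --pt "0 0 0 16 -101 -100 1" --pt "0 0 0 22 -140 -100 1" --pt "0 0 0 28 -179 -100 1" --pt "0 0 0 33 -218 -100 1" --pt "0 0 0 39 -257 -100 1" --pt "0 0 0 45 -296 -100 1" --pt "0 0 0 51 -335 -100 1" --pt "0 0 0 57 -374 -100 1"

```text
t: 14.42
tcp_pos: [0.5068, -0.1648, 0.1868]
tool_rot: [-0.128, 0.992, 0.0, 0.0]
force: [0.8, -0.2, -0.1]
finger_gap: -0.0
gripper_force: 0.0
```

>>> move_arm --pt "0 0 0 6 -40 0 1" --pt "0 0 0 12 -82 0 1" --pt "0 0 0 12 -82 0 1" --pt "0 0 0 12 -82 0 1"

```text
t: 14.75
tcp_pos: [0.5165, -0.2479, 0.1865]
tool_rot: [-0.127, 0.992, -0.0, 0.0]
force: [-0.4, 0.1, -0.2]
finger_gap: -0.002
gripper_force: 0.0
```

```bash
python3 lid.py; python3 - <<'E'
from h import *
np.set_printoptions(precision=4,suppress=True)
s=snap('scene'); t=snap('top')
cv2.imwrite('pics/c6.png',cv2.resize(cv2.cvtColor(np.hstack([t['img'][200:300,340:440],s['img'][220:320,305:405]]),cv2.COLOR_RGB2BGR),None,fx=4,fy=4,interpolation=cv2.INTER_CUBIC))
st=readout.sense();print(st['tcp_pos'],st['force'],st['tool_rot'])
E
```

```text
top 1637 [(np.float64(-0.06), np.float64(0.0586), np.int64(64)), (np.float64(-0.045), np.float64(0.0596), np.int64(251)), (np.float64(-0.03), np.float64(0.0604), np.int64(257)), (np.float64(-0.015), np.float64(0.0606), np.int64(252)), (np.float64(0.0), np.float64(0.0603), np.int64(247)), (np.float64(0.015), np.float64(0.0609), np.int64(251)), (np.float64(0.03), np.float64(0.06), np.int64(245)), (np.float64(0.045), np.float64(0.0591), np.int64(70))]
scene 1236 [(np.float64(-0.06), np.float64(0.0595), np.int64(89)), (np.float64(-0.045), np.float64(0.06), np.int64(206)), (np.float64(-0.03), np.float64(0.0608), np.int64(192)), (np.float64(-0.015), np.float64(0.0611), np.int64(182)), (np.float64(0.0), np.float64(0.0609), np.int64(190)), (np.float64(0.015), np.float64(0.061), np.int64(181)), (np.float64(0.03), np.float64(0.0602), np.int64(162)), (np.float64(0.045), np.float64(0.0586), np.int64(34))]
[ 0.5158 -0.2433  0.1865] [-0.3298  0.2815 -0.8163] [-0.1294  0.9916  0.0007 -0.0006]
```

View pics/c6.png

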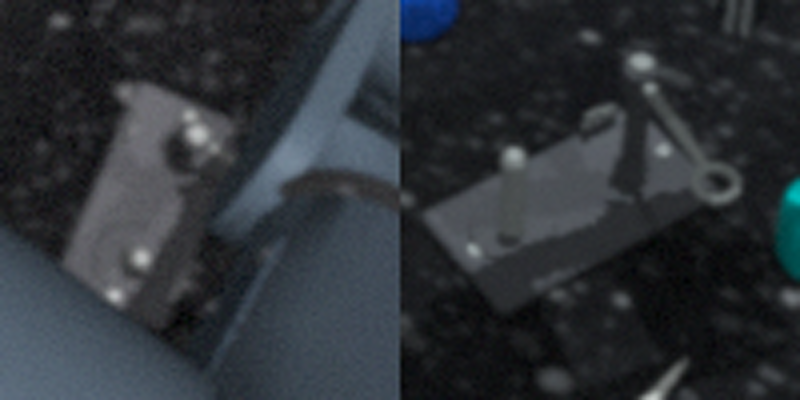

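```bash
python3 - <<'E'
from h import *
np.set_printoptions(precision=4,suppress=True)
s=snap('scene'); e=plane(s,[(384,265)],.094)[0]; print('eye',e)
st=readout.sense(); p=st['tcp_pos'][:2]; q=st['tool_rot']; ph=2*np.arctan2(q[1],q[0]); tx=np.array([np.cos(ph),np.sin(ph)]); ty=np.array([np.sin(ph),-np.cos(ph)])
pv=np.array([.5105,-.188]); sp=np.array([.4296,-.1496]); d=e[:2]-pv; th0=np.degrees(np.arctan2(sp[1]-pv[1],sp[0]-pv[0]))%360
print('th0',th0,'r',np.hypot(*d),'arm',(np.degrees(np.arctan2(d[1],d[0]))-th0)%360, np.hypot(*(sp-pv)),tx,ty)
for a in(90,75,60,45,30,15,8,4,0,-4):
    th=np.radians(th0+a); u=np.array([np.cos(th),np.sin(th)]); n=np.array([-u[1],u[0]])
    w=4+11*abs(n@tx)+14.5*abs(n@ty)
    c=pv+.045*u+w/1000*n; D=(c-p)*1000; print(a,c,'tool',D@tx,D@ty)
E
```

```text
eye [ 0.4614 -0.2642  0.094 ]
th0 154.60817490997627 r 0.09063855701642279 arm 82.58782447966831 0.08955093522683051 [-0.9664 -0.257 ] [-0.257   0.9664]
90 [ 0.5109 -0.238 ] tool 3.6204192071651593 6.479564699444533
75 [ 0.4982 -0.2366] tool 15.484909555005641 11.018562530017192
60 [ 0.4856 -0.2311] tool 26.285232545936495 19.59037879872772
45 [ 0.4746 -0.2213] tool 34.38653466405503 31.89000120886384
30 [ 0.4673 -0.2118] tool 39.01955606130277 43.00805147139891
15 [ 0.4623 -0.2013] tool 41.13512613311937 54.37975988947391
8 [ 0.4609 -0.1957] tool 40.99707036645688 60.20286603570702
4 [ 0.4605 -0.1923] tool 40.54251958156562 63.61648790509248
0 [ 0.4603 -0.1887] tool 39.79715803052314 67.06050516560272
-4 [ 0.4605 -0.1851] tool 38.750296991909565 70.50638560347741
```

>>> move_arm --pt "0 0 0 -5 -3 35 1" --pt "0 0 0 -5 -3 70 1" --pt "0 0 0 -5 -3 81 1" --pt "0 0 0 4 7 81 1" --pt "0 0 0 15 11 81 1" --pt "0 0 0 26 20 81 1" --pt "0 0 0 34 32 81 1" --pt "0 0 0 39 43 81 1" --pt "0 0 0 41 54 81 1" --pt "0 0 0 41 60 81 1" --pt "0 0 0 41 60 81 1" --pt "0 0 0 41 60 81 1"

```text
t: 16.0
tcp_pos: [0.4615, -0.1968, 0.1059]
tool_rot: [-0.129, 0.992, 0.0, -0.0]
force: [-0.2, -0.5, -0.4]
finger_gap: -0.004
gripper_force: 0.0
```

```bash
python3 - <<'E'
from h import *
s=snap('scene')
cv2.imwrite('pics/c7.png',cv2.resize(cv2.cvtColor(s['img'][225:305,305:405],cv2.COLOR_RGB2BGR),None,fx=6,fy=6,interpolation=cv2.INTER_CUBIC))
st=readout.sense();print(st['tcp_pos'],st['force'],st['tool_rot'])
E
```

```text
[ 0.46168881 -0.19726231  0.10575596] [ 0.49068094 -0.74770358  0.71407686] [-1.29078115e-01  9.91634417e-01  1.11022336e-04 -1.01070567e-04]
```

View pics/c7.png

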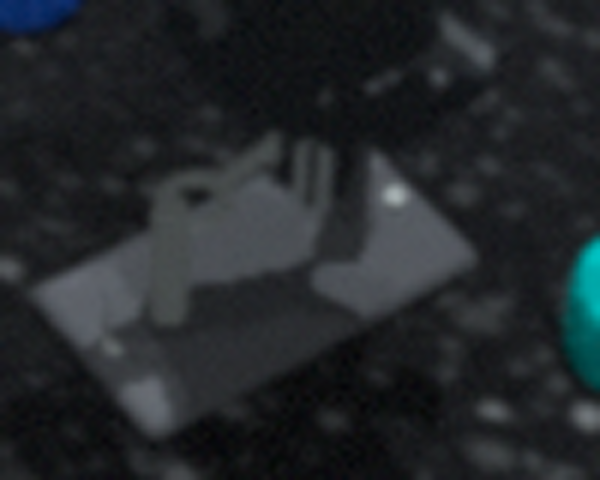

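The eyelet is now at about (188,185) in the crop, nearly over the spindle top at (172,195).

```bash
cat > arm.py <<'E'
from h import *
np.set_printoptions(precision=4,suppress=True)
pv=np.array([.5105,-.188]); sp=np.array([.4296,-.1496])
s=snap('scene'); print('expected eye px',proj(s,[[.4296,-.1496,.094]]),'tip',proj(s,[[.4296,-.1496,.082]]))
C=cloud(s)[225:305,305:405].reshape(-1,3); P=C[(C[:,2]>.084)&(C[:,2]<.104)]; r=np.hypot(*(P[:,:2]-pv).T); d=P[:,:2]-pv
a=np.degrees(np.arctan2(d[:,1],d[:,0]))%360-154.6
for lo,hi in((.018,.045),(.045,.075),(.075,.108)):
    m=(r>lo)&(r<hi)&(abs(a)<40); print(lo,m.sum(),np.median(a[m]),(a[m].min()+a[m].max())/2,P[m].mean(0))
E
python3 arm.py; python3 -c "
from h import *
print(plane(snap('scene'),[(335.8,255.3)],.094))"
```

```text
expected eye px [[332.7605 254.0357]] tip [[332.6615 257.5203]]
[[ 0.42991471 -0.15745607  0.094     ]]
  return _methods._mean(a, axis=axis, dtype=dtype,
  ret = ret.dtype.type(ret / rcount)
Traceback (most recent call last):
  File "arm.py", line 8, in <module>
    m=(r>lo)&(r<hi)&(abs(a)<40); print(lo,m.sum(),np.median(a[m]),(a[m].min()+a[m].max())/2,P[m].mean(0))
                                                                   ~~~~~~~~^^
ValueError: zero-size array to reduction operation minimum which has no identity
```

>>> move_arm --pt "0 0 0 -0.3 2 0 1" --pt "0 0 0 -0.7 4.2 0 1" --pt "0 0 0 -0.7 4.2 0 1" --pt "0 0 0 -0.7 4.2 0 1" --pt "0 0 0 0 -20 0 1" --pt "0 0 0 0 -45 0 1" --pt "0 0 0 0 -60 -40 1" --pt "0 0 0 0 -95 -80 1" --pt "0 0 0 0 -130 -110 1" --pt "0 0 0 0 -130 -110 1"

```text
t: 16.98
tcp_pos: [0.4973, -0.3286, 0.2201]
tool_rot: [-0.128, 0.992, -0.004, 0.003]
force: [1.9, -0.5, 0.3]
finger_gap: 0.002
gripper_force: 0.0
```

```bash
python3 arm.py; python3 - <<'E'
from h import *
s=snap('scene'); t=snap('top')
cv2.imwrite('pics/c8.png',cv2.resize(cv2.cvtColor(np.hstack([t['img'][205:305,330:430],s['img'][220:320,305:405]]),cv2.COLOR_RGB2BGR),None,fx=4,fy=4,interpolation=cv2.INTER_CUBIC))
st=readout.sense();print(st['tcp_pos'],st['t'])
E
```

```text
expected eye px [[332.7605 254.0357]] tip [[332.6615 257.5203]]
0.018 33 13.364722004778173 9.511125547049062 [ 0.4792 -0.1804  0.098 ]
0.045 41 9.65682631651319 9.40582708327247 [ 0.4527 -0.1712  0.097 ]
0.075 84 8.293586079545335 7.867040313153069 [ 0.4235 -0.1613  0.0969]
[ 0.49460068 -0.32394954  0.21615245] 17.1333
```

View pics/c8.png

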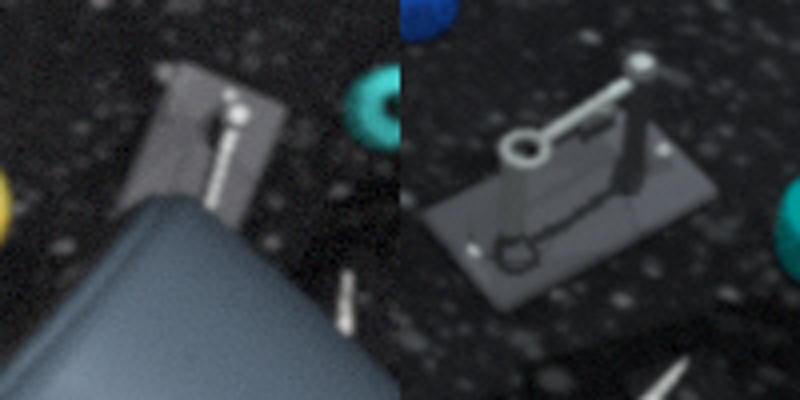

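The eyelet is at (525,149) in the right crop, about 10 mm (7°) short of sitting over the spindle, so I'll push a bit further.

>>> move_arm --pt "0 0 0 -2 35 20 1" --pt "0 0 0 -2 70 55 1" --pt "0 0 0 -2 95 90 1" --pt "0 0 0 -2 105 110 1" --pt "0 0 0 -2 120 110 1" --pt "0 0 0 -2 130 110 1" --pt "0 0 0 -2 138 110 1" --pt "0 0 0 -2.5 142.5 110 1" --pt "0 0 0 -2.5 142.5 110 1" --pt "0 0 0 -2.5 142.5 110 1" --pt "0 0 0 -2.5 142.5 110 1"

```text
t: 18.05
tcp_pos: [0.4617, -0.186, 0.1067]
tool_rot: [-0.128, 0.992, -0.001, 0.001]
force: [-0.7, -0.5, -0.1]
finger_gap: 0.002
gripper_force: 0.0
```

>>> move_arm --pt "0 0 0 0 -20 0 1" --pt "0 0 0 0 -45 0 1" --pt "0 0 0 0 -60 -40 1" --pt "0 0 0 0 -95 -80 1" --pt "0 0 0 0 -130 -110 1" --pt "0 0 0 0 -130 -110 1"

```text
t: 18.55
tcp_pos: [0.497, -0.317, 0.2209]
tool_rot: [-0.127, 0.992, -0.005, 0.004]
force: [0.6, -0.3, 1.1]
finger_gap: -0.001
gripper_force: 0.0
```

```bash
python3 arm.py; python3 lid.py; python3 - <<'E'
from h import *
s=snap('scene'); t=snap('top')
# bright eyelet ring blob centre: depth band near spindle
C=cloud(s); m=((C[...,2]>.088)&(C[...,2]<.104)&(np.hypot(C[...,0]-.428,C[...,1]+.155)<.022)).astype(np.uint8)
v,u=np.where(m); print('eye px',(u.min()+u.max())/2,(v.min()+v.max())/2,len(u), cv2.minEnclosingCircle(np.c_[u,v].astype(np.float32)))
print(plane(s,[((u.min()+u.max())/2,(v.min()+v.max())/2)],.094))
im=s['img'].copy(); cv2.imwrite('pics/c9.png',cv2.resize(cv2.cvtColor(im[140:310,180:405],cv2.COLOR_RGB2BGR),None,fx=3.5,fy=3.5,interpolation=cv2.INTER_CUBIC))
st=readout.sense();print(st['tcp_pos'],st['t'])
E
```

```text
expected eye px [[332.7605 254.0357]] tip [[332.6615 257.5203]]
0.018 36 2.1883191196126575 3.043494367173011 [ 0.4831 -0.1762  0.0972]
0.045 42 -0.0728776636378825 -0.5949254399608179 [ 0.4572 -0.1624  0.0975]
0.075 80 -1.6639364490428363 -0.8163890337745983 [ 0.4298 -0.1475  0.0973]
top 1629 [(np.float64(-0.06), np.float64(0.0588), np.int64(64)), (np.float64(-0.045), np.float64(0.0593), np.int64(252)), (np.float64(-0.03), np.float64(0.0607), np.int64(256)), (np.float64(-0.015), np.float64(0.0605), np.int64(252)), (np.float64(0.0), np.float64(0.0603), np.int64(241)), (np.float64(0.015), np.float64(0.0608), np.int64(241)), (np.float64(0.03), np.float64(0.0601), np.int64(245)), (np.float64(0.045), np.float64(0.0584), np.int64(78))]
scene 1236 [(np.float64(-0.06), np.float64(0.059), np.int64(83)), (np.float64(-0.045), np.float64(0.0598), np.int64(210)), (np.float64(-0.03), np.float64(0.0606), np.int64(197)), (np.float64(-0.015), np.float64(0.0609), np.int64(183)), (np.float64(0.0), np.float64(0.0609), np.int64(190)), (np.float64(0.015), np.float64(0.0607), np.int64(174)), (np.float64(0.03), np.float64(0.0601), np.int64(166)), (np.float64(0.045), np.float64(0.0587), np.int64(33))]
eye px 333.0 252.5 84 ((333.0, 252.0), 7.615873336791992)
[[ 0.43393924 -0.14767788  0.094     ]]
[ 0.49239205 -0.30895527  0.21433845] 18.8
```

View pics/c9.png

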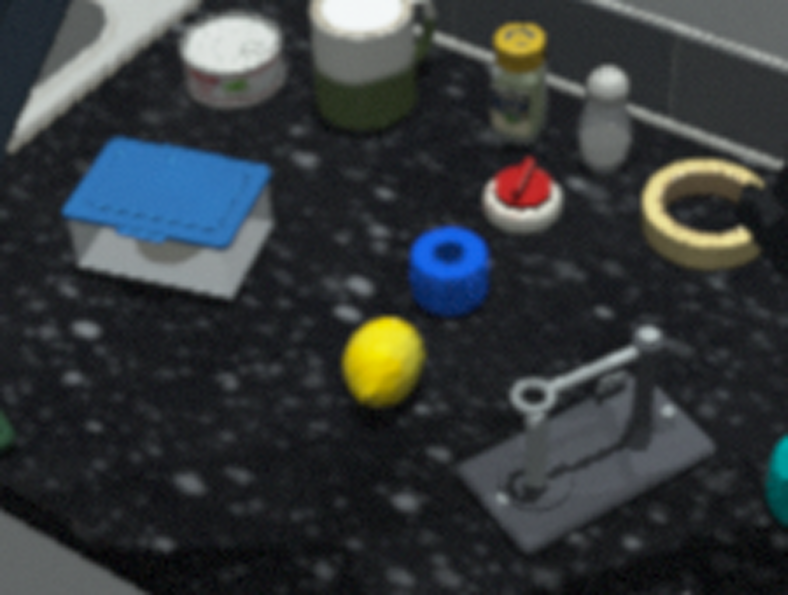

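The lid is shut at (165,190) with the bobbin visible inside. The eyelet at (533,395) sits over the spindle to within about 1°, and the bystanders have not moved.

>>> move_arm --pt "0 0 0 0 0 -10 1" --pt "0 0 0 0 0 -10 1" --pt "0 0 0 0 0 -10 1"

```text
t: 19.05
tcp_pos: [0.4938, -0.3097, 0.2255]
tool_rot: [-0.129, 0.992, 0.0, -0.0]
force: [0.1, -0.5, 0.2]
finger_gap: 0.004
gripper_force: 0.0
```

```bash
python3 -c "
from station import order; print(order.sign_off())"
```

```text
the job is handed in; nothing more can be done
None
```

The job is handed in at about 19 s: the bobbin stands upright on the box floor, the lid is shut, the guide arm is back over the spindle to within about 1°, and nothing else on the worktop looks moved.

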